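# Put the clay stamps and glazed knobs away

### The job

Put the modelling things away: draw the sliding lid level out of the open end of the stamp box, lay it flat on the cork mat with its grip up and in the middle of the mat, and put every wooden stamp into the box, which stays open so that they can dry. Then tip the tub's lid up by its tab, the opposite edge still resting on the rim, before you lift it off and set it aside; put every glazed knob into the tub and close the tub again with the lid seated flat on the rim. Leave the cup, the jar and the clay block alone.

Things in the scene. Friction and masses are not known exactly. Their poses are not given: they have to be found in the camera images.
- box: Fixed wooden stamp box 124 (x) by 156 (y) by 62 mm tall; origin: centre of its underside. Inside 96 by 140 mm, floor 5 mm up. Grooves along y in its long walls hold the sliding lid: ledge 48 mm up, dark lips above it from 55.5 to 62 mm up, reaching 14 mm in from the outer faces. The -y end wall is only 48 mm high, the +y end is closed: the sliding lid comes out only towards the box's -y.
- slider_grip (a point): Grip of the box's sliding lid: loose pale wood plate 110 (x) by 140 (y) by 6 mm, 0.12 kg, 1.5 mm play above and on each side in the grooves. A dark grip bar 44 (x) by 12 (y) by 30 mm tall stands mid-plate. Point: the bar's centre, 21 mm above the plate's underside. Axes start parallel to the box's. The plate is clear of the box when this point is over 150 mm from its origin towards -y of the box.
- mat: Cork mat 180 mm (x) by 160 mm (y) by 3 mm thick, fixed to the table, empty at the start, origin at the centre of its underside.
- tub: Round white tub fixed to the table, outer diameter 130 mm, wall 3 mm, rim 55 mm above the table, floor 5 mm thick; origin at the centre of its underside.
- lid_mid (a point): Loose blue lid of the tub, 0.09 kg: disc of 136 mm diameter, 6 mm thick, resting on the rim; beneath it a plug of 115 mm diameter, 7 mm deep, inside the rim. Point: centre of the disc's underside (rim height when on; 7 mm up when lying on the table); z up. To hold it: a yellow tab on top, 30 (lid's x) by 12 (y) by 26 mm tall, its centre 50 mm along the lid's +x and 19 mm above this point.
- stamp0_mid (a point): Wooden clay stamp, 0.03 kg: base 36 mm (x) by 26 mm (y) by 16 mm tall with a narrower rib 30 by 14 by 14 mm on top, in all 30 mm tall. This point is its centre, 15 mm above its underside; z is up. May be absent.
- stamp1_mid (a point): Wooden clay stamp, 0.03 kg: base 36 mm (x) by 26 mm (y) by 16 mm tall with a narrower rib 30 by 14 by 14 mm on top, in all 30 mm tall. This point is its centre, 15 mm above its underside; z is up. May be absent.
- stamp2_mid (a point): Wooden clay stamp, 0.03 kg: base 36 mm (x) by 26 mm (y) by 16 mm tall with a narrower rib 30 by 14 by 14 mm on top, in all 30 mm tall. This point is its centre, 15 mm above its underside; z is up. May be absent.
- knob0_mid (a point): Glazed blue ceramic drawer knob, 0.04 kg: square foot 30 by 30 by 12 mm with a round head of 28 mm diameter and 14 mm height on top, in all 26 mm tall. This point is its centre, 13 mm above its underside; z is up. May be absent.
- knob1_mid (a point): Glazed red ceramic drawer knob, 0.04 kg: square foot 30 by 30 by 12 mm with a round head of 28 mm diameter and 14 mm height on top, in all 26 mm tall. This point is its centre, 13 mm above its underside; z is up. May be absent.
- knob2_mid (a point): Glazed green ceramic drawer knob, 0.04 kg: square foot 30 by 30 by 12 mm with a round head of 28 mm diameter and 14 mm height on top, in all 26 mm tall. This point is its centre, 13 mm above its underside; z is up. May be absent.
- cup: Clear plastic water cup, 72 mm across and 75 mm tall, origin at the centre of its underside. A bystander: leave it alone.
- clay: Grey block of wrapped clay 90 by 70 by 70 mm, origin at the centre of its underside. A bystander: leave it alone.
- jar: Closed glass jar, 68 mm across and 75 mm tall, origin at the centre of its underside. A bystander: leave it alone.
Not all that is in view belongs to the job. Of the things that look like the part that bears lid_mid, the smallest one is meant.

How it is judged:
By the outcome, as a careful person would: the job done as asked, in the order asked, and still so for the second after the job is handed in, with the robot touching nothing.
Of stamp0, stamp1, stamp2 only 2 to 3 are there at a start; the rules pass over those that are not, and their reading is None.
Of knob0, knob1, knob2 only 1 to 3 are there at a start; the rules pass over those that are not, and their reading is None.
At some moment in a run one of stamp0, stamp1, stamp2, knob0, knob1, knob2 may be knocked a few centimetres aside while the robot is not near it.
Once in a run the grip may slacken for a moment while it holds something.
It also fails if it takes over 210 s, if anything falls off the work surface, if the arm or the gripper's body presses on something with over 40 N, if the wrist force passes 120 N, or if a joint passes its speed limit or range.

### The arm

A 6-joint arm with a two-finger parallel gripper is mounted at the origin on the work surface. World frame = base frame: x ahead of the robot, y to its left, z up, the work surface at z = 0. Lengths are in mm, angles in rad, forces in N, time in s.
With the tool pointing down it reaches from about 275 to 1000 mm from the base axis. Payload 8.4 kg.
Tool frame: the origin (TCP) lies between the finger pads; the fingertips stand r.tips_ahead ahead of it and the grasp point (between the pads) lies 6 mm ahead of it (r.tips_ahead is the distance from the TCP to the fingertips, in mm); z points along the fingers, y is the line along which they close (so a half turn about z gives the same grasp; the last joint's range is limited). The gripper opens to 85 mm and grips with 20 to 120 N. Pads are 22 mm wide; open, the fingers measure 114 mm over their backs; the gripper's body (76 mm by 85 mm) begins 54 mm behind the grasp point. The pads swing forward as they close: fully open they stand 13 mm farther back than shut.
Start: joints at [-1.205, 0.353, 1.633, -0, 1.155, -0.002], TCP at [224.726, -583.204, 256.281] pointing down, gripper open.
Joint ranges: [-2.63, 2.63], [-0.92, 2.1], [0.06, 2.66], [-1.3, 4.44], [0, 2.69], [-3.02, 3.02]. Speed limits (rad/s): [2.22, 2.22, 2.79, 3.14, 3.14, 3.14].

### API

Orientations are given as [roll, pitch, yaw] about the fixed x, y, z axes, in that order (R = Rz(yaw) Ry(pitch) Rx(roll)).
In Python, from rig import r gives the robot as it stands.
- The arm moves only by the tool carry_out, never from a script. Its arguments are lists of equal length, an entry for each row: "delta_pos": the shift along the tool's x, y, z in m, a list of three; "rot": the turn, a rotation vector about the tool's x, y, z in degrees, a list of three. A call has 1 to 8 rows; each row is the pose to reach, as a shift and turn from the pose commanded when the call began, along the tool's axes at that moment; what a row does not reach only later rows make up. A row lasts 1/8 s, in which the tool goes at most 62.5 mm and 10.7 degrees, less where a joint would pass 70% of its speed; a pose out of reach is approached as far as the arm can. A call with a gripper value outside its range is refused whole. "claw" is the finger opening in m, from 0 to 0.0854, set as the call begins (left out, the last holds). The fingers move at their own pace and stop on an object; "grip_force" is the grip in N (left out, the last holds). Time passes only in rows, so rows that repeat a pose let the fingers close. It gives the time, the measured TCP pose, the force, the opening and the grip force at its end, in the units of the state.
- r.sense(): the state, without advancing time (a new reading comes with each control period).
- r.grab_frame(name): name is "scene" or "top"; returns the picture (420x560x3 uint8, blue, green, red); there is no depth.
- r.camera_info(name): a dict with "fx", "fy", "cx", "cy" (pixels), "distortion" ([k1, k2, p1, p2, k3] as OpenCV has them; the pictures are not rectified), "pose" (4x4, takes a point from camera to world coordinates). Camera axes: x right, y down, z forward; pixel columns grow to the right and rows downward; lengths in mm; the calibration is good to about 2 mm. A picture is of the moment at which its call begins. camera_info takes no time and is no camera call.
- r.sign_off(): hands the job in; it is judged then, once.
Trained networks look in the newest picture that a camera, given by its name, has taken for a name from the list of things; names that differ only in an ending like _2 or _b are one class to them, and where a whole thing is asked for, a point or a joint stands for the part that bears it (a point fixed in the world has none). Each returns a list of dicts, best first, with "p" (0 to 1); they miss things now and then, are a little off and sometimes report something else, mostly with a low value. They report only what shows in the picture. A call takes as long as a camera call. They do not tell look-alikes from the thing itself.
- r.recognise(thing, camera): "box" ([left, top, right, bottom] in pixels, round what is visible of it).
- r.cut_out(thing, camera): "mask" (420x560 bool, what is visible of it) and "box" ([left, top, right, bottom] in pixels, round what is visible of it).
The state is a dict: "clock": time; "qpos": joint angles; "qvel": joint speeds; "joint_efforts": joint torques, N m; "eef_pos": TCP position; "tcp_rot": TCP orientation; "contact_force": force on the tool from outside, world axes, zero at the start; "wrist_torque": the same for the moment, N m; "opening": opening from 0.0 (shut) to 1.0 (fully open); "grasp_force": force on a finger pad.
Only numpy, scipy, OpenCV 4.12 (cv2) and the standard library are available. Lean on these libraries where they do the work, as an engineer would, in place of code of your own. Each camera call takes 0.05 s, during which the arm holds its last target. There are 200 camera calls.

## Working session

There is one attempt and no reset: what is moved stays moved. The work goes in short steps, Python scripts to look and compute and a tool call to move; the robot and the scene stay as the last step left them, time stands still between calls to the robot, and variables do not carry over. Pictures are saved under pics/ and viewed, at most 14 in all, crops included, and the job is handed in when it is done.

Besides the shell and the picture viewer there is one more tool, called by a JSON object that holds its "method" and its "body", one argument or row to a line. carry_out: Moves the arm, as the interface text tells. Its arguments: {"type":"object","properties":{"delta_pos":{"type":"array","items":{"type":"array","items":{"type":"number"}}},"rot":{"type":"array","items":{"type":"array","items":{"type":"number"}}},"claw":{"type":"number"},"grip_force":{"type":"number"}},"required":["delta_pos","rot"]}

```bash
ls; mkdir -p pics; python3 - <<'E'
from rig import r
import cv2
print(r.sense(), r.tips_ahead)
for n in("scene","top"):
    f=r.grab_frame(n); cv2.imwrite(f"pics/{n}0.png",f); print(r.camera_info(n))
E
```

```text
pics
{'clock': 0.0, 'qpos': array([-1.20541557e+00,  3.53686776e-01,  1.63412019e+00,  2.31893721e-05,
        1.15522138e+00, -2.38235467e-03]), 'qvel': array([-2.62412810e-05,  3.92261175e-04, -1.27159924e-03,  4.42629027e-04,
       -1.56976146e-03,  1.27677352e-03]), 'joint_efforts': array([ 1.47404837e-03, -6.05252910e+01, -3.42070484e+01,  9.15629948e-05,
        9.50306043e-03,  4.57051988e-05]), 'eef_pos': array([ 224.5643816 , -582.78972163,  255.54350869]), 'tcp_rot': array([-3.14015702e+00, -2.46223814e-05,  3.67753718e-01]), 'contact_force': array([ 0.07216087, -0.06366583,  0.0473972 ]), 'wrist_torque': array([0.04576209, 0.01543062, 0.0004991 ]), 'grasp_force': 0.0, 'opening': 1.0038524034231484} 25.0
{'fx': 427.3293694345764, 'fy': 427.3293694345764, 'cx': 284.6970380791251, 'cy': 209.71006167994696, 'distortion': array([-0.08959911,  0.        ,  0.        ,  0.        ,  0.        ]), 'pose': array([[ 5.48106883e-01,  5.59694752e-01, -6.21546965e-01,
         1.16665305e+03],
       [ 8.36274801e-01, -3.53438642e-01,  4.19196353e-01,
        -5.37759359e+02],
       [ 1.49432833e-02, -7.49548471e-01, -6.61780770e-01,
         7.49889973e+02],
       [ 0.00000000e+00,  0.00000000e+00,  0.00000000e+00,
         1.00000000e+00]])}
{'fx': 456.32014938210796, 'fy': 456.32014938210796, 'cx': 274.30130947902774, 'cy': 204.8614597692791, 'distortion': array([-0.09888389,  0.        ,  0.        ,  0.        ,  0.        ]), 'pose': array([[ 1.52891591e-02, -9.93331612e-01,  1.14274017e-01,
         4.11471861e+02],
       [-9.99877507e-01, -1.48061576e-02,  5.07431122e-03,
        -9.88188106e+01],
       [-3.34851463e-03, -1.14337601e-01, -9.93436309e-01,
         1.28274562e+03],
       [ 0.00000000e+00,  0.00000000e+00,  0.00000000e+00,
         1.00000000e+00]])}
```

View pics/top0.png

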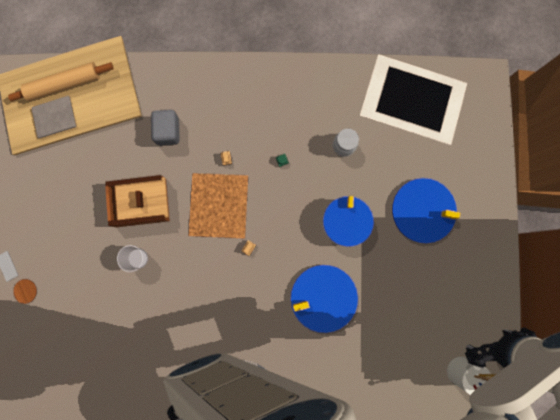

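View pics/scene0.png

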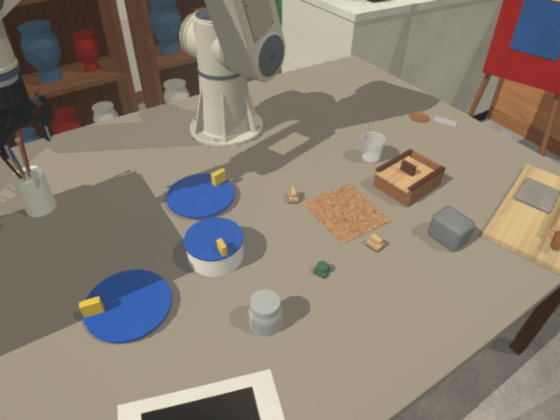

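Top view: box (138,201) with its dark closed end at left. The mat is at (219,206), stamps at (227,158) and (249,248), and the green knob at (282,160). There are three blue lids: (348,222), the smallest, on the white tub; (425,210) and (325,298), larger and lying on the table. The one on the tub is meant. The jar is at (346,142), the cup at (132,258) and the clay at (165,127).

```bash
cat > h.py <<'E'
from rig import r
import cv2, numpy as np
def K(n):
    c=r.camera_info(n); return np.array([[c['fx'],0,c['cx']],[0,c['fy'],c['cy']],[0,0,1]]),np.array(c['distortion']),np.array(c['pose'])
def p2w(n,uv,z):
    k,d,P=K(n); uv=np.asarray(uv,float).reshape(-1,1,2)
    q=cv2.undistortPoints(uv,k,d).reshape(-1,2); q=np.c_[q,np.ones(len(q))]@P[:3,:3].T
    t=(z-P[2,3])/q[:,2]; return (P[:3,3]+q*t[:,None])
def w2p(n,X):
    k,d,P=K(n); R=P[:3,:3].T; rv=cv2.Rodrigues(R)[0]
    return cv2.projectPoints(np.asarray(X,float).reshape(-1,1,3),rv,-R@P[:3,3],k,d)[0].reshape(-1,2)
def rect(n,mask,z):
    c=max(cv2.findContours(mask.astype(np.uint8),cv2.RETR_EXTERNAL,cv2.CHAIN_APPROX_NONE)[0],key=cv2.contourArea)
    return cv2.minAreaRect(p2w(n,c.reshape(-1,2),z)[:,:2].astype(np.float32))
def ortho(n,f,cx,cy,w,h,z,s):  # view: right=-y, up=+x, s px/mm
    u,v=np.meshgrid(np.arange(int(w*s)),np.arange(int(h*s)))
    Y=cy-(u/s-w/2); X=cx-(v/s-h/2)
    m=w2p(n,np.stack([X,Y,np.full(X.shape,z)],-1)).reshape(X.shape+(2,)).astype(np.float32)
    return cv2.remap(f,m[...,0],m[...,1],cv2.INTER_CUBIC)
E
python3 - <<'E'
from h import *
np.set_printoptions(precision=1,suppress=True)
Z=dict(box=62,slider_grip=54,mat=3,lid_mid=61,stamp0_mid=16,knob0_mid=12,cup=75,clay=70,jar=75)
f=r.grab_frame("top")
for t in Z:
    for d in r.cut_out(t,"top"):
        if d['p']<.3: continue
        (c,s,a)=rect("top",d['mask'],Z[t]); print(t,round(d['p'],2),np.array(d['box']),np.array(c),np.array(s),round(a,1))
b=p2w("top",[138,201],55)[0]; print(b)
cv2.imwrite("pics/o1.png",np.hstack([ortho("top",f,b[0],b[1],260,260,60,1.5),ortho("top",f,*p2w("top",[348,222],60)[0,:2],260,260,60,1.5)]))
E
```

```text
box 0.88 [106.4 177.2 169.  229.3] [557.1 284.3] [129.  167.9] 7.5
slider_grip 0.91 [111.5 179.9 166.7 219.9] [559.9 273. ] [103.  139.8] 8.0
mat 0.66 [188.5 173.  248.4 237.2] [556.7  66. ] [162.7 180.4] 88.0
lid_mid 0.87 [324.  193.2 369.8 245.2] [ 513.  -291.6] [132.3 130.1] 0.7
lid_mid 0.67 [391.6 180.7 460.1 242.6] [ 544.7 -500.2] [176.2 178.9] 43.8
lid_mid 0.66 [291.  264.8 358.1 333.8] [ 304.9 -228.1] [175.9 175.2] 0.7
stamp0_mid 0.53 [221.6 151.  233.9 165.9] [690.4  45.3] [37.9 31.2] 1.8
cup 0.76 [118.7 245.  149.4 274.3] [404.4 284.2] [70.9 83.4] 27.6
clay 0.83 [150.4 111.  182.2 143.5] [762.6 210.5] [102.7  81. ] 3.2
jar 0.94 [333.8 126.5 360.3 157.7] [ 722.9 -284.3] [64.3 80.3] 63.6
[557.8 280.8  55. ]
```

View pics/o1.png

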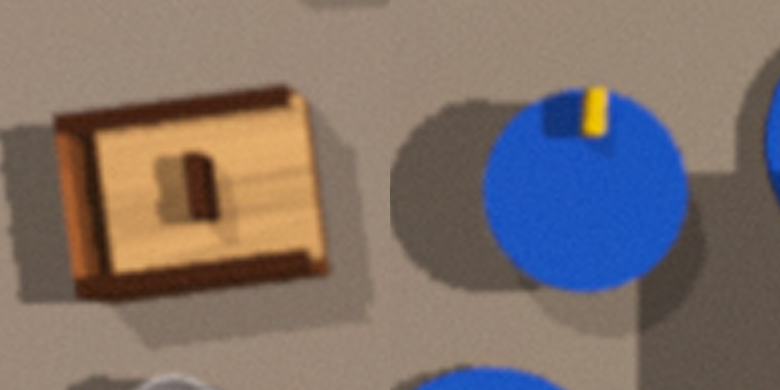

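```bash
cat >> h.py <<'E'
from scipy.spatial.transform import Rotation as Ro
np.set_printoptions(precision=2,suppress=True)
def rot(yaw): return Ro.from_euler('xyz',[180,0,yaw],degrees=True)
def plan(*wps, start=None):  # waypoints [x,y,z,yaw]; each printed from the previous one: mm in tool axes, deg about tool
    s=r.sense(); p=s['eef_pos']; R=Ro.from_euler('xyz',s['tcp_rot'])
    if start: p=np.array(start[:3]);R=rot(start[3])
    else: print('now',p,np.degrees(s['tcp_rot']),'F',s['contact_force'],'op',s['opening']*85.4,'g',s['grasp_force'],'t',s['clock'])
    for w in wps:
        q=np.array(w[:3],float); Q=rot(w[3])
        print(w,'->',R.inv().apply(q-p),(R.inv()*Q).as_rotvec(degrees=True)); p,R=q,Q
E
python3 -c "
from h import *
plan([561,274.5,250,7.5],[561,274.5,130,7.5])"
```

```text
now [ 224.72 -583.18  256.28] [-180.      0.     21.07] F [-0.05 -0.9  -0.04] op 85.26279469916801 g 0.0 t 0.6
[561, 274.5, 250, 7.5] -> [ 622.19 -679.39    6.31] [-0.    0.   13.57]
[561, 274.5, 130, 7.5] -> [  0.  -0. 120.] [0. 0. 0.]
```

{"method": "carry_out", "body": {
  "delta_pos": [
    [0.31,-0.34,0.006],
    [0.31,-0.34,0.006],
    [0.31,-0.34,0.006],
    [0.31,-0.34,0.006],
    [0.31,-0.34,0.006],
    [0.31,-0.34,0.006],
    [0.31,-0.34,0.006],
    [0.31,-0.34,0.006]
  ],
  "rot": [
    [0,0,0],
    [0,0,0],
    [0,0,0],
    [0,0,0],
    [0,0,0],
    [0,0,0],
    [0,0,0],
    [0,0,0]
  ],
  "claw": 0.06
}}

```text
clock: 1.6
eef_pos: [392.4, -151.8, 250.5]
tcp_rot: [-3.142, -0.001, 0.371]
contact_force: [1.3, -1.7, -0.4]
opening: 0.704
grasp_force: 0.0
```

{"method": "carry_out", "body": {
  "delta_pos": [
    [0.312,-0.339,0],
    [0.312,-0.339,0],
    [0.312,-0.339,0],
    [0.312,-0.339,0],
    [0.312,-0.339,0],
    [0.312,-0.339,0],
    [0.312,-0.339,0],
    [0.312,-0.339,0]
  ],
  "rot": [
    [0,0,7],
    [0,0,13.5],
    [0,0,13.5],
    [0,0,13.5],
    [0,0,13.5],
    [0,0,13.5],
    [0,0,13.5],
    [0,0,13.5]
  ]
}}

```text
clock: 2.6
eef_pos: [561.8, 277.4, 250.1]
tcp_rot: [-3.141, -0.001, 0.134]
contact_force: [0.6, -0.7, 0.0]
opening: 0.701
grasp_force: 0.0
```

```bash
python3 - <<'E'
from h import *
plan([561,274.5,130,7.5])
for n in("scene","top"):
    f=r.grab_frame(n); cv2.imwrite(f"pics/{n}1.png",f)
    for t,z in(("stamp0_mid",20),("knob0_mid",16),("knob1_mid",16),("slider_grip",54)):
        for d in r.recognise(t,n):
            if d['p']>.2: print(n,t,round(d['p'],2),np.array(d['box']),p2w(n,[(d['box'][0]+d['box'][2])/2,(d['box'][1]+d['box'][3])/2],z)[0])
a=cv2.imread("pics/top1.png"); b=cv2.imread("pics/scene1.png")
cv2.imwrite("pics/both1.png",cv2.resize(np.vstack([a,b]),(400,600)) if 0 else np.vstack([cv2.resize(a,(400,300)),cv2.resize(b,(400,300))]))
E
```

```text
now [561.77 277.42 250.11] [-179.96   -0.04    7.71] F [ 0.61 -0.73  0.01] op 59.89740437020603 g 0.0 t 2.6
[561, 274.5, 130, 7.5] -> [ -1.24   2.87 120.11] [-0.04 -0.04  0.21]
scene stamp0_mid 0.68 [365.6 236.  382.4 249.9] [695.72  39.4   20.  ]
scene knob0_mid 0.29 [361.  128.8 383.7 159.1] [361.85 336.53  16.  ]
scene knob1_mid 0.41 [310.6 259.  331.  279.9] [ 690.5  -115.49   16.  ]
scene slider_grip 0.91 [373.  155.2 430.5 193.1] [561.56 257.35  54.  ]
top knob0_mid 0.71 [276.4 150.5 287.6 165.7] [ 690.73 -112.1    16.  ]
top slider_grip 0.89 [113.9 179.9 167.5 219.7] [561.32 273.75  54.  ]
top slider_grip 0.72 [152.5 110.4 181.6 147.5] [761.47 209.85  54.  ]
```

View pics/top1.png

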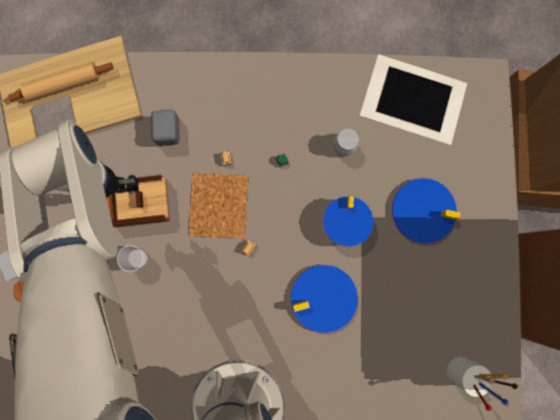

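Only two stamps, at (227,158) and (249,248), and one knob, green at (282,160), are present. Nothing else was hidden by the arm. I'll go down on the grip bar.

{"method": "carry_out", "body": {
  "delta_pos": [
    [-0.001,0.003,0.04],
    [-0.001,0.003,0.08],
    [-0.001,0.003,0.11],
    [-0.001,0.003,0.13],
    [-0.001,0.003,0.145],
    [-0.001,0.003,0.155],
    [-0.001,0.003,0.163],
    [-0.001,0.003,0.163]
  ],
  "rot": [
    [0,0,0],
    [0,0,0],
    [0,0,0],
    [0,0,0],
    [0,0,0],
    [0,0,0],
    [0,0,0],
    [0,0,0]
  ]
}}

```text
clock: 4.1
eef_pos: [560.3, 270.9, 87.1]
tcp_rot: [3.142, 0.0, 0.132]
contact_force: [-0.9, -0.2, -0.5]
opening: 0.704
grasp_force: 0.0
```

{"method": "carry_out", "body": {
  "delta_pos": [
    [0,0,0],
    [0,0,0],
    [0,0,0],
    [0,0,0],
    [0,0,0],
    [0,0,0]
  ],
  "rot": [
    [0,0,0],
    [0,0,0],
    [0,0,0],
    [0,0,0],
    [0,0,0],
    [0,0,0]
  ],
  "claw": 0.0,
  "grip_force": 45
}}

```text
clock: 4.85
eef_pos: [560.8, 271.2, 87.9]
tcp_rot: [-3.141, -0.001, 0.132]
contact_force: [-1.1, 0.6, 5.4]
opening: 0.128
grasp_force: 44.8
```

```bash
python3 - <<'E'
from h import *
plan([561,274.5,86,7.5])
f=r.grab_frame("scene"); cv2.imwrite("pics/s2.png",cv2.resize(f[110:230,340:480],None,fx=5,fy=5,interpolation=cv2.INTER_CUBIC))
E
```

```text
now [560.76 271.17  87.9 ] [-179.98   -0.05    7.57] F [-1.05  0.6   5.44] op 10.940450633988279 g 44.84370231628418 t 4.85
[561, 274.5, 86, 7.5] -> [ 0.68 -3.27  1.9 ] [-0.02 -0.05  0.07]
```

View pics/s2.png

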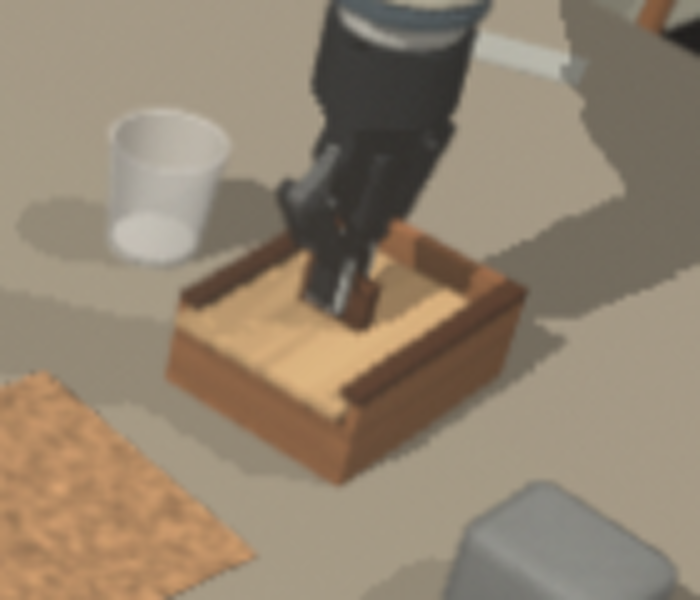

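The bar is held in mid-box, at crop (345,300), and the plate is still in its grooves. Now I'll draw the lid along the box's -y, which is the tool's +y.

{"method": "carry_out", "body": {
  "delta_pos": [
    [0,0.005,-0.0005],
    [0,0.015,-0.0005],
    [0,0.026,-0.0005],
    [0,0.038,-0.0005],
    [0,0.05,-0.0005],
    [0,0.062,-0.0005],
    [0,0.072,-0.0005],
    [0,0.08,-0.0005]
  ],
  "rot": [
    [0,0,0],
    [0,0,0],
    [0,0,0],
    [0,0,0],
    [0,0,0],
    [0,0,0],
    [0,0,0],
    [0,0,0]
  ]
}}

```text
clock: 5.9
eef_pos: [571.0, 191.0, 87.8]
tcp_rot: [-3.142, 0.0, 0.132]
contact_force: [-0.9, 3.9, 3.7]
opening: 0.125
grasp_force: 44.6
```

```bash
python3 - <<'E'
from h import *
plan([561,274.5,86,7.5])
f=r.grab_frame("scene"); cv2.imwrite("pics/s3.png",cv2.resize(f[110:230,340:480],None,fx=5,fy=5,interpolation=cv2.INTER_CUBIC))
E
```

```text
now [571.01 190.95  87.8 ] [-180.      0.      7.56] F [-0.88  3.85  3.75] op 10.680285847697228 g 44.64070916175842 t 5.9
[561, 274.5, 86, 7.5] -> [  1.06 -84.14   1.81] [-0.    0.    0.06]
```

{"method": "carry_out", "body": {
  "delta_pos": [
    [0,0.01,0],
    [0,0.022,0],
    [0,0.034,0],
    [0,0.046,0],
    [0,0.058,0],
    [0,0.068,0],
    [0,0.076,0],
    [0,0.08,0]
  ],
  "rot": [
    [0,0,0],
    [0,0,0],
    [0,0,0],
    [0,0,0],
    [0,0,0],
    [0,0,0],
    [0,0,0],
    [0,0,0]
  ]
}}

```text
clock: 6.95
eef_pos: [581.4, 111.7, 87.7]
tcp_rot: [3.142, 0.0, 0.132]
contact_force: [0.5, -0.1, -2.4]
opening: 0.126
grasp_force: 44.0
```

```bash
python3 - <<'E'
from h import *
plan([556.7,66,88,-2],[556.7,66,42,-2])
f=r.grab_frame("top"); 
for d in r.cut_out("slider_grip","top")[:1]: print(d['p'],rect("top",d['mask'],54))
cv2.imwrite("pics/o3.png",np.hstack([ortho("top",f,560,180,320,260,54,2)]))
E
```

```text
now [581.44 111.72  87.66] [180.     0.02   7.55] F [ 0.51 -0.07 -2.35] op 10.770690563421155 g 43.969897627830505 t 6.95
[556.7, 66, 88, -2] -> [-30.53  42.07  -0.33] [0.01 0.02 9.55]
[556.7, 66, 42, -2] -> [-0. -0. 46.] [0. 0. 0.]
0.89 ((589.0148315429688, 70.49589538574219), (110.24287414550781, 56.92251205444336), 7.893930912017822)
```

View pics/o3.png

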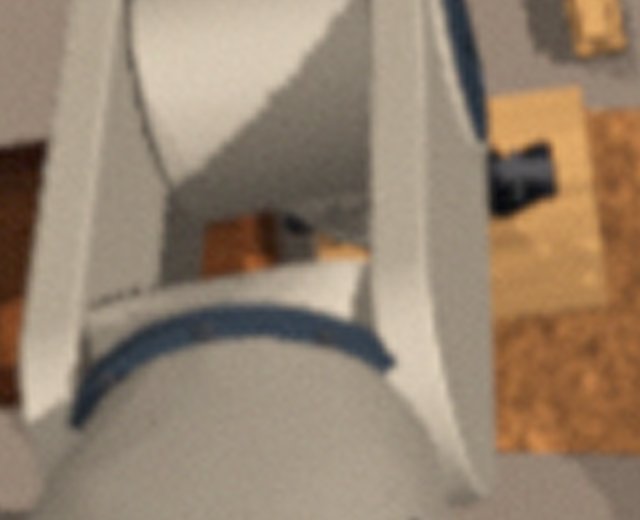

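The plate is clear of the box and level. Its outer edge is at about (545–605, 90–310) in the crop. Its centre lies about 2 mm +x of the TCP, so I'll aim for x=555 over the mat.

{"method": "carry_out", "body": {
  "delta_pos": [
    [-0.002,0.01,0],
    [-0.01,0.022,0],
    [-0.02,0.034,0],
    [-0.032,0.042,0],
    [-0.032,0.042,0.01],
    [-0.032,0.042,0.02],
    [-0.032,0.042,0.03],
    [-0.032,0.042,0.036]
  ],
  "rot": [
    [0,0,0],
    [0,0,3],
    [0,0,6],
    [0,0,9.5],
    [0,0,9.5],
    [0,0,9.5],
    [0,0,9.5],
    [0,0,9.5]
  ]
}}

```text
clock: 8.05
eef_pos: [555.0, 66.7, 50.7]
tcp_rot: [3.141, 0.001, -0.033]
contact_force: [-0.3, 0.5, -2.3]
opening: 0.127
grasp_force: 50.2
```

{"method": "carry_out", "body": {
  "delta_pos": [
    [0,0,0.003],
    [0,0,0.005],
    [0,0,0.007],
    [0,0,0.0085],
    [0,0,0.0085]
  ],
  "rot": [
    [0,0,0],
    [0,0,0],
    [0,0,0],
    [0,0,0],
    [0,0,0]
  ]
}}

```text
clock: 8.68
eef_pos: [555.3, 66.5, 43.3]
tcp_rot: [-3.142, -0.0, -0.034]
contact_force: [-0.1, -0.4, -1.7]
opening: 0.128
grasp_force: 50.2
```

{"method": "carry_out", "body": {
  "delta_pos": [
    [0,0,0.0006],
    [0,0,0.0012],
    [0,0,0.0012]
  ],
  "rot": [
    [0,0,0],
    [0,0,0],
    [0,0,0]
  ]
}}

```text
clock: 9.05
eef_pos: [555.4, 66.5, 42.9]
tcp_rot: [-3.142, -0.0, -0.034]
contact_force: [-3.9, -0.7, 7.9]
opening: 0.127
grasp_force: 51.8
```

{"method": "carry_out", "body": {
  "delta_pos": [
    [0,0,0],
    [0,0,0],
    [0,0,0],
    [0,0,0]
  ],
  "rot": [
    [0,0,0],
    [0,0,0],
    [0,0,0],
    [0,0,0]
  ],
  "claw": 0.05
}}

```text
clock: 9.55
eef_pos: [555.3, 66.5, 42.0]
tcp_rot: [3.142, 0.0, -0.034]
contact_force: [0.2, 0.4, 0.5]
opening: 0.582
grasp_force: 0.0
```

{"method": "carry_out", "body": {
  "delta_pos": [
    [0,0,-0.02],
    [0,0,-0.05],
    [0,0,-0.09],
    [0,0,-0.14],
    [0,-0.05,-0.17],
    [0,-0.1,-0.17],
    [0,-0.15,-0.17],
    [0,-0.2,-0.17]
  ],
  "rot": [
    [0,0,0],
    [0,0,0],
    [0,0,0],
    [0,0,0],
    [0,0,0],
    [0,0,0],
    [0,0,0],
    [0,0,0]
  ]
}}

```text
clock: 10.55
eef_pos: [561.9, 267.9, 212.2]
tcp_rot: [-3.141, -0.0, -0.034]
contact_force: [0.8, -0.4, -0.6]
opening: 0.593
grasp_force: 0.0
```

```bash
python3 - <<'E'
from h import *
plan()
f=r.grab_frame("top")
for t,z in(("mat",3),("slider_grip",9),("stamp0_mid",16),("knob0_mid",12),("box",62)):
    for d in r.cut_out(t,"top"):
        if d['p']>.2: print(t,round(d['p'],2),np.array(d['box']),rect("top",d['mask'],z))
o=[ortho("top",f,x,y,90,90,z,3) for x,y,z in((690,45,16),(455,0,16),(690,-112,12))]
cv2.imwrite("pics/o4.png",np.vstack([np.hstack([x[:266] for x in o])[:, :800],cv2.resize(ortho("top",f,560,170,400,160,30,2),(800,320))]))
E
```

```text
now [561.88 267.94 212.24] [-179.99   -0.02   -1.93] F [ 0.76 -0.44 -0.62] op 50.63056617651632 g 0.0 t 10.55
mat 0.59 [187.6 172.2 247.5 239.3] ((556.819580078125, 67.9825210571289), (163.0836639404297, 185.68521118164062), 88.42837524414062)
slider_grip 0.7 [332.9 127.2 361.3 157.6] ((741.4205322265625, -294.5110168457031), (63.994876861572266, 87.38197326660156), 63.63750457763672)
slider_grip 0.67 [187.6 183.4 242.7 226.7] ((558.0108032226562, 66.69810485839844), (141.00807189941406, 110.67817687988281), 88.23848724365234)
box 0.56 [115.6 174.8 168.5 228.5] ((558.8641967773438, 269.31048583984375), (133.17652893066406, 141.43429565429688), 6.837922096252441)
box 0.25 [186.9 173.7 249.3 238.1] ((549.5037841796875, 58.957427978515625), (158.04249572753906, 173.084716796875), 88.28299713134766)
```

View pics/o4.png

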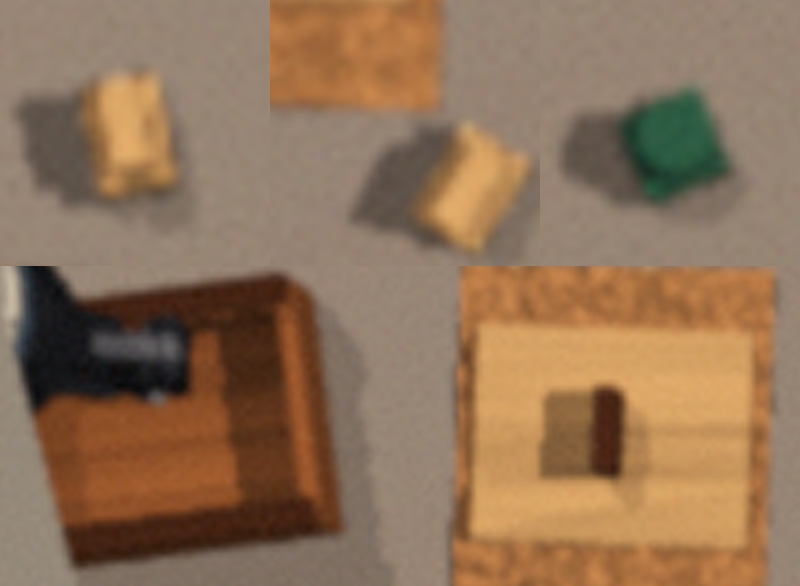

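The lid lies flat in the middle of the mat. Stamp A is at about (692,46), yaw 6°. Stamp B is at about (439,-22), yaw -31°. The knob is at about (690,-112), yaw 24°. I'll take stamp A next.

```bash
python3 -c "
from h import *
plan([692,46,120,6],[692,46,37,6])
b=np.array([560.5,286.8]);u=np.array([-.1305,.991]);A=b+30*u;B=b-32*u
print(A,B)
plan([692,46,150,6],[*A,150,97.5],[*A,48,97.5],start=[692,46,37,6])
"
```

```text
now [561.76 265.5  211.84] [179.96   0.03  -1.94] F [ 0.29 -0.33 -0.47] op 49.78165843630008 g 0.0 t 10.85
[692, 46, 120, 6] -> [137.64 214.91  91.89] [ 0.03  0.04 -7.94]
[692, 46, 37, 6] -> [ 0. -0. 83.] [0. 0. 0.]
[556.59 316.53] [564.68 255.09]
[692, 46, 150, 6] -> [   0.    0. -113.] [0. 0. 0.]
[np.float64(556.585), np.float64(316.53000000000003), 150, 97.5] -> [-106.4 -283.2   -0. ] [  0.    0.  -91.5]
[np.float64(556.585), np.float64(316.53000000000003), 48, 97.5] -> [  0.  -0. 102.] [0. 0. 0.]
```

{"method": "carry_out", "body": {
  "delta_pos": [
    [0.03,0.05,0.02],
    [0.06,0.1,0.04],
    [0.1,0.15,0.06],
    [0.13,0.2,0.08],
    [0.138,0.215,0.092],
    [0.138,0.215,0.092],
    [0.138,0.215,0.092]
  ],
  "rot": [
    [0,0,-4],
    [0,0,-8],
    [0,0,-8],
    [0,0,-8],
    [0,0,-8],
    [0,0,-8],
    [0,0,-8]
  ],
  "claw": 0.055
}}

```text
clock: 11.72
eef_pos: [692.2, 47.4, 120.5]
tcp_rot: [-3.141, 0.0, 0.106]
contact_force: [0.0, 0.3, 0.5]
opening: 0.644
grasp_force: 0.0
```

{"method": "carry_out", "body": {
  "delta_pos": [
    [0,0,0.02],
    [0,0,0.04],
    [0,0,0.056],
    [0,0,0.068],
    [0,0,0.076],
    [0,0,0.083],
    [0,0,0.083]
  ],
  "rot": [
    [0,0,0],
    [0,0,0],
    [0,0,0],
    [0,0,0],
    [0,0,0],
    [0,0,0],
    [0,0,0]
  ]
}}

```text
clock: 12.6
eef_pos: [692.6, 46.8, 36.7]
tcp_rot: [-3.142, 0.0, 0.106]
contact_force: [-0.3, 0.1, 0.5]
opening: 0.642
grasp_force: 0.0
```

{"method": "carry_out", "body": {
  "delta_pos": [
    [0,0,0],
    [0,0,0],
    [0,0,0],
    [0,0,0],
    [0,0,0]
  ],
  "rot": [
    [0,0,0],
    [0,0,0],
    [0,0,0],
    [0,0,0],
    [0,0,0]
  ],
  "claw": 0.0,
  "grip_force": 30
}}

```text
clock: 13.22
eef_pos: [693.1, 46.8, 37.9]
tcp_rot: [3.142, -0.001, 0.106]
contact_force: [-0.9, 0.0, 5.4]
opening: 0.287
grasp_force: 29.2
```

{"method": "carry_out", "body": {
  "delta_pos": [
    [0,0,-0.015],
    [0,0,-0.035],
    [0,0,-0.06],
    [0,0,-0.09],
    [0,0,-0.112]
  ],
  "rot": [
    [0,0,0],
    [0,0,0],
    [0,0,0],
    [0,0,0],
    [0,0,0]
  ]
}}

```text
clock: 13.85
eef_pos: [693.4, 46.9, 151.9]
tcp_rot: [3.142, -0.002, 0.106]
contact_force: [0.4, -0.2, -0.6]
opening: 0.286
grasp_force: 29.0
```

{"method": "carry_out", "body": {
  "delta_pos": [
    [-0.008,-0.02,0],
    [-0.025,-0.06,0],
    [-0.041,-0.11,0],
    [-0.06,-0.16,0],
    [-0.08,-0.21,0],
    [-0.095,-0.25,0],
    [-0.107,-0.275,0],
    [-0.107,-0.284,0]
  ],
  "rot": [
    [0,0,-6],
    [0,0,-16],
    [0,0,-26],
    [0,0,-36],
    [0,0,-46],
    [0,0,-56],
    [0,0,-66],
    [0,0,-76]
  ]
}}

```text
clock: 14.85
eef_pos: [555.1, 319.6, 149.9]
tcp_rot: [3.142, -0.0, 1.44]
contact_force: [0.7, -0.5, 0.2]
opening: 0.287
grasp_force: 29.1
```

```bash
python3 -c "
from h import *
plan([556.6,315.5,150,97.5],[556.6,315.5,44,97.5])
f=r.grab_frame('scene');cv2.imwrite('pics/s5.png',cv2.resize(f[40:280,250:530],None,fx=2.5,fy=2.5))
"
```

```text
now [555.11 319.57 149.91] [180.    -0.02  82.52] F [ 0.68 -0.47  0.17] op 24.53329789627881 g 29.073988275777083 t 14.85
[556.6, 315.5, 150, 97.5] -> [-3.84  2.01 -0.09] [  0.    -0.02 -14.98]
[556.6, 315.5, 44, 97.5] -> [  0.  -0. 106.] [0. 0. 0.]
```

View pics/s5.png

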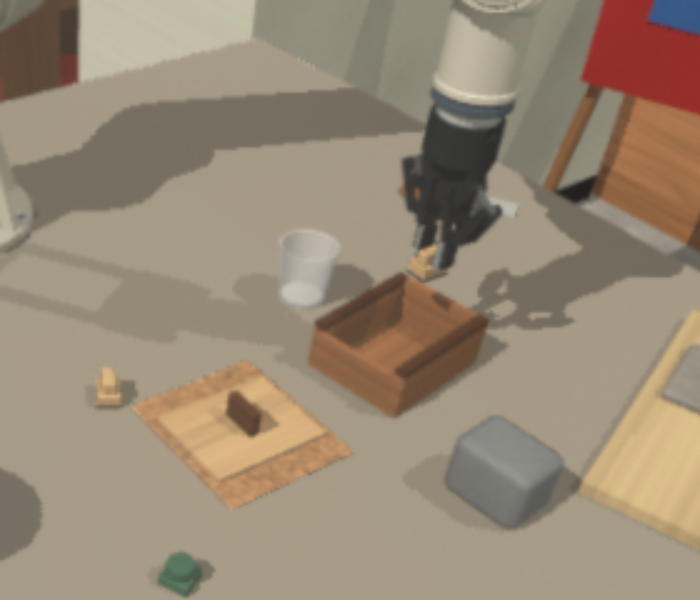

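The stamp is held at crop (425,262) above the box. The lid is flat on the mat, and stamp B and the knob have not moved. I'll lower the stamp into the box.

{"method": "carry_out", "body": {
  "delta_pos": [
    [-0.004,0.002,0],
    [-0.004,0.002,0.015],
    [-0.004,0.002,0.035],
    [-0.004,0.002,0.055],
    [-0.004,0.002,0.075],
    [-0.004,0.002,0.09],
    [-0.004,0.002,0.1],
    [-0.004,0.002,0.105]
  ],
  "rot": [
    [0,0,-9],
    [0,0,-15],
    [0,0,-15],
    [0,0,-15],
    [0,0,-15],
    [0,0,-15],
    [0,0,-15],
    [0,0,-15]
  ]
}}

```text
clock: 15.9
eef_pos: [557.6, 313.7, 43.4]
tcp_rot: [-3.141, 0.0, 1.694]
contact_force: [0.4, -0.9, -0.1]
opening: 0.288
grasp_force: 29.1
```

{"method": "carry_out", "body": {
  "delta_pos": [
    [0,0,0],
    [0,0,0],
    [0,0,0],
    [0,0,0]
  ],
  "rot": [
    [0,0,0],
    [0,0,0],
    [0,0,0],
    [0,0,0]
  ],
  "claw": 0.042
}}

```text
clock: 16.4
eef_pos: [557.9, 313.8, 44.5]
tcp_rot: [3.141, -0.0, 1.694]
contact_force: [0.4, -0.8, -0.1]
opening: 0.494
grasp_force: 0.0
```

{"method": "carry_out", "body": {
  "delta_pos": [
    [0,0,-0.02],
    [0,0,-0.05],
    [0,0,-0.08],
    [0,0,-0.11],
    [0,0,-0.13],
    [0,0,-0.13]
  ],
  "rot": [
    [0,0,0],
    [0,0,0],
    [0,0,0],
    [0,0,0],
    [0,0,0],
    [0,0,0]
  ]
}}

```text
clock: 17.15
eef_pos: [558.6, 314.2, 176.3]
tcp_rot: [3.138, -0.001, 1.694]
contact_force: [-0.2, -0.6, -1.1]
opening: 0.487
grasp_force: 0.0
```

```bash
python3 -c "
from h import *
plan([439,-22,170,-31+90],[439,-22,120,-31],[439,-22,37,-31])
plan([439,-22,150,-31],[564.7,255.1,150,97.5],start=[439,-22,37,-31])
"
```

```text
now [558.61 314.18 176.29] [179.81  -0.08  97.07] F [-0.24 -0.58 -1.11] op 41.553909603727675 g 0.0 t 17.15
[439, -22, 170, 59] -> [-318.91 -160.1     5.32] [ 0.16 -0.14 38.07]
[439, -22, 120, -31] -> [-0. -0. 50.] [-0. -0. 90.]
[439, -22, 37, -31] -> [ 0. -0. 83.] [0. 0. 0.]
[439, -22, 150, -31] -> [   0.    0. -113.] [0. 0. 0.]
[564.7, 255.1, 150, 97.5] -> [ -34.97 -302.26   -0.  ] [   0.     0.  -128.5]
```

```bash
python3 -c "
from h import *
plan([439,-22,120,149],[439,-22,37,149],[439,-22,150,149],[564.7,254.5,150,97.5])
"
```

```text
now [558.61 314.18 176.29] [179.81  -0.08  97.07] F [-0.24 -0.58 -1.11] op 41.553909603727675 g 0.0 t 17.15
[439, -22, 120, 149] -> [-318.98 -160.27   55.32] [  0.21   0.01 -51.93]
[439, -22, 37, 149] -> [ 0. -0. 83.] [0. 0. 0.]
[439, -22, 150, 149] -> [   0.    0. -113.] [0. 0. 0.]
[564.7, 254.5, 150, 97.5] -> [ 34.66 301.75   0.  ] [ 0.  -0.  51.5]
```

{"method": "carry_out", "body": {
  "delta_pos": [
    [-0.04,-0.02,0],
    [-0.09,-0.045,0],
    [-0.14,-0.07,0.005],
    [-0.19,-0.095,0.02],
    [-0.24,-0.12,0.035],
    [-0.29,-0.145,0.05],
    [-0.319,-0.16,0.056],
    [-0.319,-0.16,0.056]
  ],
  "rot": [
    [0,0,-8],
    [0,0,-17],
    [0,0,-26],
    [0,0,-35],
    [0,0,-44],
    [0,0,-52],
    [0,0,-52],
    [0,0,-52]
  ],
  "claw": 0.055
}}

```text
clock: 18.15
eef_pos: [436.1, -24.1, 116.8]
tcp_rot: [-3.14, -0.003, 2.599]
contact_force: [0.5, 1.1, -0.0]
opening: 0.649
grasp_force: 0.0
```

```bash
python3 -c "
from h import *
plan([439,-22,37,149])
f=r.grab_frame('scene');cv2.imwrite('pics/s6.png',np.hstack([cv2.resize(f[150:250,260:360],(400,400),interpolation=2),cv2.resize(f[130:230,360:460],(400,400),interpolation=2)]))
print(w2p('scene',[[439,-22,15],[692,46,15]]))
"
```

```text
now [436.11 -24.08 116.79] [-179.9    -0.17  148.9 ] F [ 0.5   1.09 -0.01] op 55.39467680300886 g 0.0 t 18.15
[439, -22, 37, 149] -> [-1.64  3.41 79.78] [-0.1  -0.17 -0.1 ]
[[292.65 195.38]
 [374.68 242.4 ]]
```

View pics/s6.png

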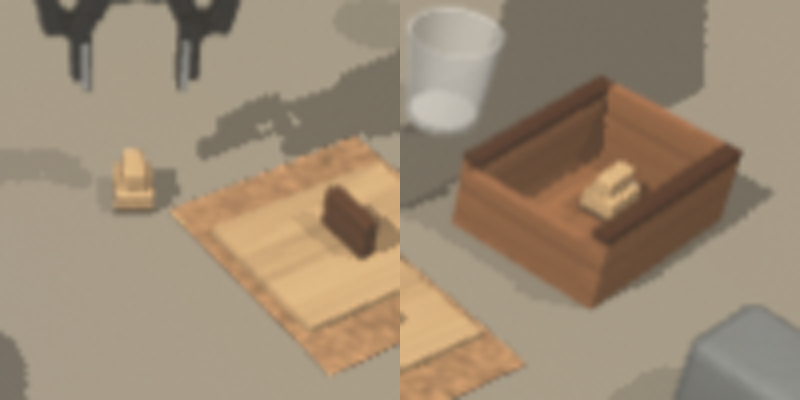

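Stamp A stands upright in the box at crop (612,192). Stamp B at (293,196) matches its predicted pixel, so I'll take it.

{"method": "carry_out", "body": {
  "delta_pos": [
    [-0.002,0.003,0.02],
    [-0.002,0.003,0.04],
    [-0.002,0.003,0.056],
    [-0.002,0.003,0.068],
    [-0.002,0.003,0.076],
    [-0.002,0.003,0.08],
    [-0.002,0.003,0.08]
  ],
  "rot": [
    [0,0,0],
    [0,0,0],
    [0,0,0],
    [0,0,0],
    [0,0,0],
    [0,0,0],
    [0,0,0]
  ]
}}

```text
clock: 19.08
eef_pos: [441.5, -21.0, 38.0]
tcp_rot: [-3.142, -0.0, 2.602]
contact_force: [-0.2, -0.2, -0.7]
opening: 0.641
grasp_force: 0.0
```

{"method": "carry_out", "body": {
  "delta_pos": [
    [0,0,0],
    [0,0,0],
    [0,0,0],
    [0,0,0],
    [0,0,0]
  ],
  "rot": [
    [0,0,0],
    [0,0,0],
    [0,0,0],
    [0,0,0],
    [0,0,0]
  ],
  "claw": 0.0
}}

```text
clock: 19.7
eef_pos: [441.7, -21.1, 38.6]
tcp_rot: [3.141, 0.001, 2.602]
contact_force: [-1.4, -0.0, 6.4]
opening: 0.281
grasp_force: 29.3
```

{"method": "carry_out", "body": {
  "delta_pos": [
    [0,0,-0.015],
    [0,0,-0.035],
    [0,0,-0.06],
    [0,0,-0.09],
    [0,0,-0.112],
    [0,0,-0.112]
  ],
  "rot": [
    [0,0,0],
    [0,0,0],
    [0,0,0],
    [0,0,0],
    [0,0,0],
    [0,0,0]
  ]
}}

```text
clock: 20.45
eef_pos: [442.6, -21.1, 152.3]
tcp_rot: [3.14, 0.004, 2.602]
contact_force: [0.5, 0.2, -0.5]
opening: 0.286
grasp_force: 29.5
```

```bash
python3 -c "
from h import *
plan([564.7,254.5,150,97.5],[564.7,254.5,44,97.5])
print(w2p('scene',[[558,314,20],[558,300,20],[564.7,254.5,20]]))
"
```

```text
now [442.6  -21.12 152.26] [179.89   0.21 149.07] F [ 0.48  0.23 -0.45] op 24.46486628910649 g 29.458658695220947 t 20.45
[564.7, 254.5, 150, 97.5] -> [ 36.92 299.18   2.7 ] [ 0.2   0.15 51.57]
[564.7, 254.5, 44, 97.5] -> [  0.  -0. 106.] [0. 0. 0.]
[[412.57 176.81]
 [409.16 178.37]
 [399.5  184.79]]
```

{"method": "carry_out", "body": {
  "delta_pos": [
    [0.003,0.02,0],
    [0.008,0.06,0],
    [0.013,0.11,0.002],
    [0.019,0.16,0.002],
    [0.025,0.21,0.002],
    [0.031,0.26,0.002],
    [0.036,0.29,0.002],
    [0.037,0.299,0.002]
  ],
  "rot": [
    [0,0,5],
    [0,0,13],
    [0,0,21],
    [0,0,29],
    [0,0,37],
    [0,0,45],
    [0,0,51.5],
    [0,0,51.5]
  ]
}}

```text
clock: 21.45
eef_pos: [563.3, 255.8, 147.2]
tcp_rot: [-3.141, 0.0, 1.705]
contact_force: [-1.0, -0.1, -0.1]
opening: 0.284
grasp_force: 29.5
```

{"method": "carry_out", "body": {
  "delta_pos": [
    [0,0,0],
    [0,0,0.015],
    [0,0,0.035],
    [0,0,0.055],
    [0,0,0.075],
    [0,0,0.09],
    [0,0,0.1],
    [0,0,0.105]
  ],
  "rot": [
    [0,0,0],
    [0,0,0],
    [0,0,0],
    [0,0,0],
    [0,0,0],
    [0,0,0],
    [0,0,0],
    [0,0,0]
  ]
}}

```text
clock: 22.45
eef_pos: [563.3, 254.4, 43.2]
tcp_rot: [-3.141, 0.0, 1.703]
contact_force: [-12.6, -5.0, 42.8]
opening: 0.28
grasp_force: 34.8
```

{"method": "carry_out", "body": {
  "delta_pos": [
    [0,0,0],
    [0,0,0],
    [0,0,0],
    [0,0,0]
  ],
  "rot": [
    [0,0,0],
    [0,0,0],
    [0,0,0],
    [0,0,0]
  ],
  "claw": 0.042
}}

```text
clock: 22.95
eef_pos: [563.5, 254.5, 43.2]
tcp_rot: [3.141, -0.0, 1.703]
contact_force: [-0.4, 0.7, -0.6]
opening: 0.493
grasp_force: 0.0
```

{"method": "carry_out", "body": {
  "delta_pos": [
    [0,0,-0.02],
    [0,0,-0.05],
    [0,0,-0.08],
    [0,0,-0.11],
    [0,0,-0.15],
    [0,0,-0.19],
    [0,0,-0.19]
  ],
  "rot": [
    [0,0,0],
    [0,0,0],
    [0,0,0],
    [0,0,0],
    [0,0,0],
    [0,0,0],
    [0,0,0]
  ]
}}

```text
clock: 23.82
eef_pos: [565.2, 255.3, 238.2]
tcp_rot: [3.134, -0.002, 1.703]
contact_force: [0.1, 0.5, 0.1]
opening: 0.494
grasp_force: 0.0
```

```bash
python3 -c "
from h import *
plan()
f=r.grab_frame('scene');g=r.grab_frame('top')
a=cv2.resize(f[130:230,360:460],(300,300),interpolation=2)
b=ortho('top',g,512,-291,200,200,61,2.5)
cv2.imwrite('pics/s7.png',np.hstack([cv2.resize(a,(300,500)),b]))
k=[d for d in r.cut_out('lid_mid','top') if d['p']>.3][:1]
m=((g[...,2]>150)&(g[...,1]>120)&(g[...,0]<90)).astype(np.uint8); m[:,:320]=0;m[:,380:]=0;m[:180]=0;m[225:]=0
print('tab',rect('top',m,87)); print('lid',rect('top',k[0]['mask'],61))
hsv=cv2.cvtColor(g,cv2.COLOR_BGR2HSV);b=cv2.inRange(hsv,(100,120,60),(125,255,255));n,l,st,c=cv2.connectedComponentsWithStats(b)
for i in range(1,n):
  if st[i,4]>300: print(st[i],p2w('top',c[i],61))
"
```

```text
now [565.2  255.28 238.22] [179.58  -0.12  97.57] F [0.07 0.5  0.14] op 42.166606617380516 g 0.0 t 23.825
tab ((562.3114624023438, -292.8444519042969), (10.628249168395996, 32.0006103515625), 89.74163055419922)
lid ((543.324462890625, -500.6920471191406), (177.08724975585938, 177.74099731445312), 31.30942726135254)
[ 392  178   65   65 3144] [[ 543.63 -496.74   61.  ]]
[ 323  197   51   49 1888] [[ 508.88 -290.87   61.  ]]
[ 291  265   67   68 3415] [[ 305.72 -229.84   61.  ]]
```

View pics/s7.png

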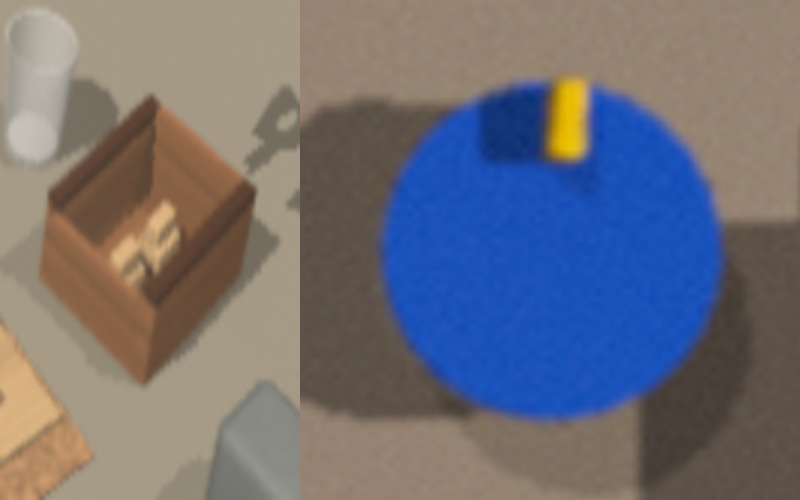

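Both stamps are in the box. The tub lid's disc is 136 mm across, so it is the smallest, with its centre at about (512,-292). The tab at crop (568,120) is at about (562,-293.5), with the lid's +x near world +x and yaw about -2°. I'll go to the tab.

{"method": "carry_out", "body": {
  "delta_pos": [
    [-0.04,0.005,0],
    [-0.1,0.01,0],
    [-0.16,0.02,0],
    [-0.22,0.025,0],
    [-0.28,0.033,0],
    [-0.34,0.04,0],
    [-0.4,0.046,0],
    [-0.45,0.055,0]
  ],
  "rot": [
    [0,0,6],
    [0,0,16],
    [0,0,26],
    [0,0,36],
    [0,0,46],
    [0,0,56],
    [0,0,66],
    [0,0,76]
  ]
}}

```text
clock: 24.98
eef_pos: [676.5, -186.6, 231.5]
tcp_rot: [-3.14, 0.002, 0.37]
contact_force: [2.0, -0.6, 0.1]
opening: 0.496
grasp_force: 0.0
```

```bash
python3 -c "
from h import *
plan([562,-293.5,140,-2],[562,-293.5,98,-2])
"
```

```text
now [ 676.55 -186.61  231.54] [-179.92    0.12   21.19] F [ 1.96 -0.56  0.1 ] op 42.3191048322661 g 0.0 t 24.975
[562, -293.5, 140, -2] -> [-145.25   58.38   91.76] [-0.06  0.14 23.19]
[562, -293.5, 98, -2] -> [-0. -0. 42.] [0. 0. 0.]
```

{"method": "carry_out", "body": {
  "delta_pos": [
    [-0.045,0.02,0],
    [-0.09,0.04,0.01],
    [-0.13,0.054,0.03],
    [-0.145,0.058,0.06],
    [-0.145,0.058,0.085],
    [-0.145,0.058,0.092],
    [-0.145,0.058,0.092]
  ],
  "rot": [
    [0,0,8],
    [0,0,16],
    [0,0,23.2],
    [0,0,23.2],
    [0,0,23.2],
    [0,0,23.2],
    [0,0,23.2]
  ]
}}

```text
clock: 25.85
eef_pos: [563.5, -291.3, 140.5]
tcp_rot: [-3.141, 0.001, -0.028]
contact_force: [0.0, 0.1, 0.2]
opening: 0.491
grasp_force: 0.0
```

```bash
python3 -c "
from h import *
plan([562,-293.5,98,-2])
f=r.grab_frame('scene');cv2.imwrite('pics/s8.png',cv2.resize(f[130:290,140:300],(600,600),interpolation=2))
print(w2p('scene',[[562,-293.5,87],[512,-292,61],[512,-292,55]]))
"
```

```text
now [ 563.51 -291.28  140.49] [-179.96    0.08   -1.61] F [0.   0.09 0.21] op 41.92854241006711 g 0.0 t 25.85
[562, -293.5, 98, -2] -> [-1.39  2.29 42.49] [-0.04  0.08  0.39]
[[220.99 243.23]
 [212.53 237.54]
 [212.79 239.4 ]]
```

View pics/s8.png

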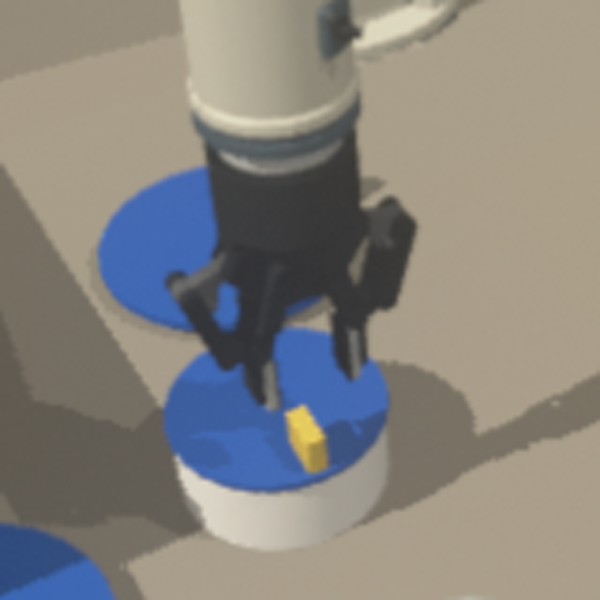

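The tab's top centre at crop (304,425) equals pixel (221,243), exactly where predicted. I'll descend and grip.

{"method": "carry_out", "body": {
  "delta_pos": [
    [-0.001,0.002,0.012],
    [-0.001,0.002,0.024],
    [-0.001,0.002,0.034],
    [-0.001,0.002,0.04],
    [-0.001,0.002,0.042],
    [-0.001,0.002,0.042]
  ],
  "rot": [
    [0,0,0],
    [0,0,0],
    [0,0,0],
    [0,0,0],
    [0,0,0],
    [0,0,0]
  ]
}}

```text
clock: 26.65
eef_pos: [562.7, -293.6, 99.1]
tcp_rot: [3.142, -0.0, -0.028]
contact_force: [0.5, -0.1, 0.2]
opening: 0.494
grasp_force: 0.0
```

{"method": "carry_out", "body": {
  "delta_pos": [
    [0,0,0],
    [0,0,0],
    [0,0,0],
    [0,0,0],
    [0,0,0]
  ],
  "rot": [
    [0,0,0],
    [0,0,0],
    [0,0,0],
    [0,0,0],
    [0,0,0]
  ],
  "claw": 0.0,
  "grip_force": 70
}}

```text
clock: 27.28
eef_pos: [563.0, -293.8, 99.7]
tcp_rot: [3.141, -0.001, -0.028]
contact_force: [-1.8, -0.2, 5.3]
opening: 0.117
grasp_force: 70.4
```

{"method": "carry_out", "body": {
  "delta_pos": [
    [-0.002,0,-0.005],
    [-0.004,0,-0.0098],
    [-0.0067,0,-0.0146],
    [-0.0093,0,-0.0193],
    [-0.0122,0,-0.0239],
    [-0.0152,0,-0.0283],
    [-0.0185,0,-0.0326],
    [-0.0218,0,-0.0367]
  ],
  "rot": [
    [0,2.5,0],
    [0,5,0],
    [0,7.5,0],
    [0,10,0],
    [0,12.5,0],
    [0,15,0],
    [0,17.5,0],
    [0,20,0]
  ]
}}

```text
clock: 28.28
eef_pos: [540.6, -293.0, 135.9]
tcp_rot: [3.141, -0.35, -0.028]
contact_force: [-0.8, 0.8, -0.4]
opening: 0.115
grasp_force: 69.8
```

```bash
python3 -c "
from h import *
plan()
f=r.grab_frame('scene');cv2.imwrite('pics/s9.png',cv2.resize(f[130:290,140:300],(600,600),interpolation=2))
"
```

```text
now [ 540.57 -292.97  135.87] [179.98 -20.07  -1.61] F [-0.77  0.85 -0.39] op 9.847043462679661 g 69.77201342582703 t 28.275
```

View pics/s9.png

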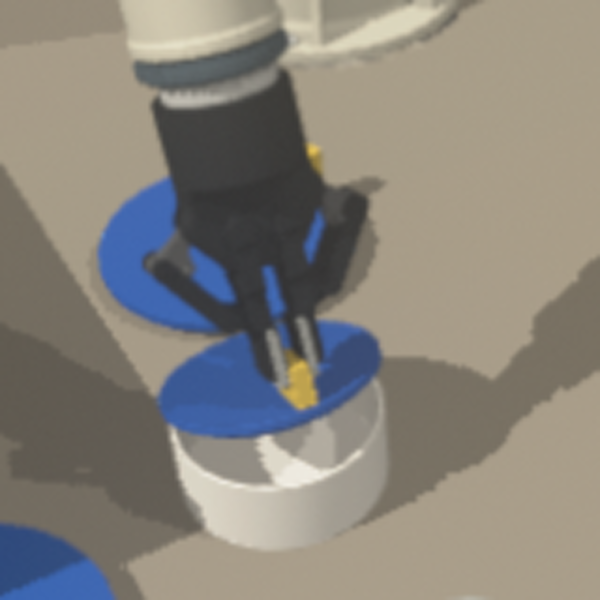

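The lid is tipped 20° and its far edge is still on the tub rim at crop (165,400). Now I'll lift it off.

{"method": "carry_out", "body": {
  "delta_pos": [
    [0.003,0,-0.009],
    [0.008,0,-0.022],
    [0.014,0,-0.039],
    [0.02,0,-0.056],
    [0.026,0,-0.071],
    [0.029,0,-0.08],
    [0.029,0,-0.08]
  ],
  "rot": [
    [0,0,0],
    [0,0,0],
    [0,0,0],
    [0,0,0],
    [0,0,0],
    [0,0,0],
    [0,0,0]
  ]
}}

```text
clock: 29.2
eef_pos: [541.0, -293.2, 221.8]
tcp_rot: [3.141, -0.35, -0.028]
contact_force: [-0.1, -0.2, -1.3]
opening: 0.114
grasp_force: 69.6
```

```bash
python3 -c "
from h import *
plan([560,-290,215,-1.6],[565,-112,150,-1.6],[565,-112,56,-1.6])
"
```

```text
now [ 541.01 -293.15  221.77] [179.95 -20.06  -1.61] F [-0.08 -0.21 -1.35] op 9.729415756830816 g 69.64064240455627 t 29.2
[560, -290, 215, -1.6] -> [15.43 -3.7  12.84] [  0.05 -20.06  -0.02]
[565, -112, 150, -1.6] -> [   0.03 -178.07   65.  ] [0. 0. 0.]
[565, -112, 56, -1.6] -> [-0. -0. 94.] [0. 0. 0.]
```

{"method": "carry_out", "body": {
  "delta_pos": [
    [0.004,-0.001,0.003],
    [0.008,-0.002,0.006],
    [0.012,-0.003,0.01],
    [0.015,-0.004,0.013],
    [0.015,-0.004,0.013]
  ],
  "rot": [
    [0,-5,0],
    [0,-10,0],
    [0,-15,0],
    [0,-20,0],
    [0,-20,0]
  ]
}}

```text
clock: 29.82
eef_pos: [560.2, -289.1, 212.5]
tcp_rot: [-3.141, 0.001, -0.027]
contact_force: [-0.2, -1.0, -1.7]
opening: 0.115
grasp_force: 69.6
```

{"method": "carry_out", "body": {
  "delta_pos": [
    [0,-0.015,0],
    [0,-0.04,0],
    [0,-0.07,0.0],
    [0,-0.1,0.01],
    [0,-0.13,0.03],
    [0,-0.16,0.05],
    [0,-0.178,0.065],
    [0,-0.178,0.065]
  ],
  "rot": [
    [0,0,0],
    [0,0,0],
    [0,0,0],
    [0,0,0],
    [0,0,0],
    [0,0,0],
    [0,0,0],
    [0,0,0]
  ]
}}

```text
clock: 30.82
eef_pos: [563.4, -109.9, 148.0]
tcp_rot: [-3.141, 0.002, -0.027]
contact_force: [0.2, -0.5, -0.8]
opening: 0.116
grasp_force: 69.6
```

{"method": "carry_out", "body": {
  "delta_pos": [
    [0,0,0.015],
    [0,0,0.035],
    [0,0,0.055],
    [0,0,0.07],
    [0,0,0.082],
    [0,0,0.09],
    [0,0,0.093],
    [0,0,0.093]
  ],
  "rot": [
    [0,0,0],
    [0,0,0],
    [0,0,0],
    [0,0,0],
    [0,0,0],
    [0,0,0],
    [0,0,0],
    [0,0,0]
  ]
}}

```text
clock: 31.82
eef_pos: [564.6, -111.6, 55.9]
tcp_rot: [3.142, -0.0, -0.028]
contact_force: [0.1, 0.9, -1.5]
opening: 0.112
grasp_force: 69.6
```

{"method": "carry_out", "body": {
  "delta_pos": [
    [0,0,0.0015],
    [0,0,0.003],
    [0,0,0.0045],
    [0,0,0.0045]
  ],
  "rot": [
    [0,0,0],
    [0,0,0],
    [0,0,0],
    [0,0,0]
  ]
}}

```text
clock: 32.33
eef_pos: [564.6, -111.6, 51.7]
tcp_rot: [3.142, -0.0, -0.028]
contact_force: [-0.9, 0.8, 4.6]
opening: 0.122
grasp_force: 70.2
```

{"method": "carry_out", "body": {
  "delta_pos": [
    [0,0,0],
    [0,0,0],
    [0,0,0],
    [0,0,0]
  ],
  "rot": [
    [0,0,0],
    [0,0,0],
    [0,0,0],
    [0,0,0]
  ],
  "claw": 0.055
}}

```text
clock: 32.83
eef_pos: [564.4, -111.6, 51.2]
tcp_rot: [-3.142, 0.0, -0.028]
contact_force: [-0.2, 0.5, 0.1]
opening: 0.644
grasp_force: 0.0
```

{"method": "carry_out", "body": {
  "delta_pos": [
    [0,0,-0.02],
    [0,0,-0.05],
    [0,0,-0.08],
    [0,0,-0.1],
    [0.04,0,-0.1],
    [0.04,0,-0.1]
  ],
  "rot": [
    [0,0,0],
    [0,0,0],
    [0,0,0],
    [0,0,0],
    [0,0,0],
    [0,0,0]
  ],
  "grip_force": 30
}}

```text
clock: 33.58
eef_pos: [606.8, -112.9, 152.0]
tcp_rot: [3.141, -0.003, -0.028]
contact_force: [-0.4, 0.1, 0.6]
opening: 0.643
grasp_force: 0.0
```

```bash
python3 -c "
from h import *
plan([690,-112,120,24],[690,-112,37,24],[690,-112,150,24],[512,-292,150,24],[512,-292,44,24])
f=r.grab_frame('scene')
for n in ['scene']:
  for d in r.recognise('knob0_mid',n)[:3]: print(d)
print(w2p('scene',[690,-112,13]))
cv2.imwrite('pics/s10.png',cv2.resize(f[130:340,140:420],(800,600),interpolation=2))
"
```

```text
now [ 606.84 -112.86  151.95] [179.98  -0.17  -1.61] F [-0.44  0.06  0.58] op 54.95123300830944 g 0.0 t 33.575
[690, -112, 120, 24] -> [83.   -3.21 32.2 ] [  0.06  -0.17 -25.61]
[690, -112, 37, 24] -> [ 0. -0. 83.] [0. 0. 0.]
[690, -112, 150, 24] -> [   0.    0. -113.] [0. 0. 0.]
[512, -292, 150, 24] -> [-235.82   92.04    0.  ] [0. 0. 0.]
[512, -292, 44, 24] -> [  0.  -0. 106.] [0. 0. 0.]
[[321.81 269.54]]
```

View pics/s10.png

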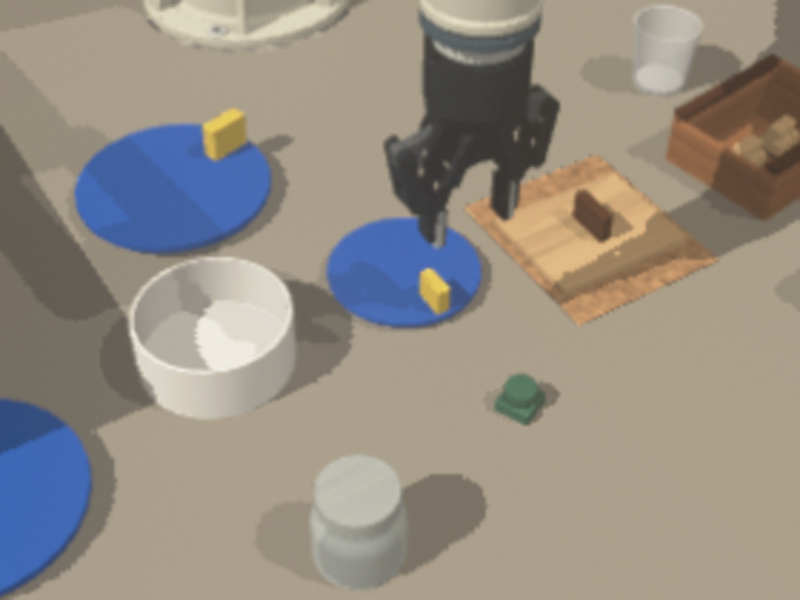

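The lid lies flat at crop (405,272), the tub is open and the knob at pixel (322,269) matches its prediction. I'll grasp the knob.

{"method": "carry_out", "body": {
  "delta_pos": [
    [0.03,-0.001,0],
    [0.06,-0.002,0.01],
    [0.083,-0.003,0.032],
    [0.083,-0.003,0.06],
    [0.083,-0.003,0.085],
    [0.083,-0.003,0.1],
    [0.083,-0.003,0.11],
    [0.083,-0.003,0.115]
  ],
  "rot": [
    [0,0,-8],
    [0,0,-17],
    [0,0,-25.6],
    [0,0,-25.6],
    [0,0,-25.6],
    [0,0,-25.6],
    [0,0,-25.6],
    [0,0,-25.6]
  ]
}}

```text
clock: 34.67
eef_pos: [687.4, -112.1, 36.2]
tcp_rot: [-3.142, 0.0, 0.418]
contact_force: [0.4, 0.4, 0.7]
opening: 0.648
grasp_force: 0.0
```

{"method": "carry_out", "body": {
  "delta_pos": [
    [0,0,0],
    [0,0,0],
    [0,0,0],
    [0,0,0],
    [0,0,0],
    [0,0,0]
  ],
  "rot": [
    [0,0,0],
    [0,0,0],
    [0,0,0],
    [0,0,0],
    [0,0,0],
    [0,0,0]
  ],
  "claw": 0.0,
  "grip_force": 40
}}

```text
clock: 35.42
eef_pos: [688.1, -112.2, 37.2]
tcp_rot: [3.141, -0.001, 0.418]
contact_force: [-0.6, -0.2, 6.2]
opening: 0.303
grasp_force: 39.8
```

{"method": "carry_out", "body": {
  "delta_pos": [
    [0,0,-0.015],
    [0,0,-0.035],
    [0,0,-0.06],
    [0,0,-0.09],
    [0,0,-0.112],
    [0,0,-0.112]
  ],
  "rot": [
    [0,0,0],
    [0,0,0],
    [0,0,0],
    [0,0,0],
    [0,0,0],
    [0,0,0]
  ]
}}

```text
clock: 36.17
eef_pos: [688.7, -112.3, 151.0]
tcp_rot: [3.139, -0.003, 0.418]
contact_force: [0.0, 0.8, -0.6]
opening: 0.306
grasp_force: 39.4
```

```bash
python3 -c "
from h import *
plan([512,-292,150,24],[512,-292,45,24])
"
```

```text
now [ 688.75 -112.26  150.97] [179.87  -0.2   23.97] F [ 0.    0.82 -0.62] op 26.123289415750374 g 39.3779057264328 t 36.175
[512, -292, 150, 24] -> [-234.54   92.41    0.37] [ 0.13 -0.2  -0.03]
[512, -292, 45, 24] -> [  0.  -0. 105.] [0. 0. 0.]
```

{"method": "carry_out", "body": {
  "delta_pos": [
    [-0.015,0.006,0],
    [-0.05,0.02,0],
    [-0.09,0.036,0],
    [-0.135,0.053,0],
    [-0.18,0.07,0],
    [-0.215,0.085,0],
    [-0.234,0.092,0],
    [-0.234,0.092,0]
  ],
  "rot": [
    [0,0,0],
    [0,0,0],
    [0,0,0],
    [0,0,0],
    [0,0,0],
    [0,0,0],
    [0,0,0],
    [0,0,0]
  ]
}}

```text
clock: 37.17
eef_pos: [509.6, -291.8, 147.6]
tcp_rot: [-3.14, 0.001, 0.416]
contact_force: [0.4, 0.1, 0.5]
opening: 0.307
grasp_force: 39.4
```

{"method": "carry_out", "body": {
  "delta_pos": [
    [0,0,0.01],
    [0,0,0.03],
    [0,0,0.055],
    [0,0,0.075],
    [0,0,0.09],
    [0,0,0.1],
    [0,0,0.104],
    [0,0,0.104]
  ],
  "rot": [
    [0,0,0],
    [0,0,0],
    [0,0,0],
    [0,0,0],
    [0,0,0],
    [0,0,0],
    [0,0,0],
    [0,0,0]
  ]
}}

```text
clock: 38.17
eef_pos: [511.2, -291.2, 44.4]
tcp_rot: [3.141, -0.0, 0.418]
contact_force: [0.2, -0.1, 0.2]
opening: 0.307
grasp_force: 39.4
```

{"method": "carry_out", "body": {
  "delta_pos": [
    [0,0,0],
    [0,0,0],
    [0,0,0],
    [0,0,0]
  ],
  "rot": [
    [0,0,0],
    [0,0,0],
    [0,0,0],
    [0,0,0]
  ],
  "claw": 0.045
}}

```text
clock: 38.67
eef_pos: [511.1, -291.3, 44.4]
tcp_rot: [3.141, -0.0, 0.418]
contact_force: [-1.2, -0.3, 0.2]
opening: 0.527
grasp_force: 0.0
```

{"method": "carry_out", "body": {
  "delta_pos": [
    [0,0,-0.02],
    [0,0,-0.05],
    [0,0,-0.09],
    [0,0,-0.13],
    [0,0,-0.13]
  ],
  "rot": [
    [0,0,0],
    [0,0,0],
    [0,0,0],
    [0,0,0],
    [0,0,0]
  ]
}}

```text
clock: 39.3
eef_pos: [513.0, -292.3, 179.0]
tcp_rot: [3.136, -0.004, 0.418]
contact_force: [-0.0, -0.2, -0.5]
opening: 0.527
grasp_force: 0.0
```

```bash
python3 -c "
from h import *
plan([564.5,-111.7,130,-1.6],[564.5,-111.7,52.5,-1.6])
f=r.grab_frame('scene')
cv2.imwrite('pics/s11.png',cv2.resize(f[130:340,140:420],(800,600),interpolation=2))
"
```

```text
now [ 513.03 -292.35  179.03] [179.66  -0.25  23.98] F [-0.03 -0.19 -0.5 ] op 45.0441077529404 g 0.0 t 39.3
[564.5, -111.7, 130, -1.6] -> [ 120.22 -144.44   48.7 ] [ 0.28 -0.32 25.57]
[564.5, -111.7, 52.5, -1.6] -> [-0.  -0.  77.5] [0. 0. 0.]
```

View pics/s11.png

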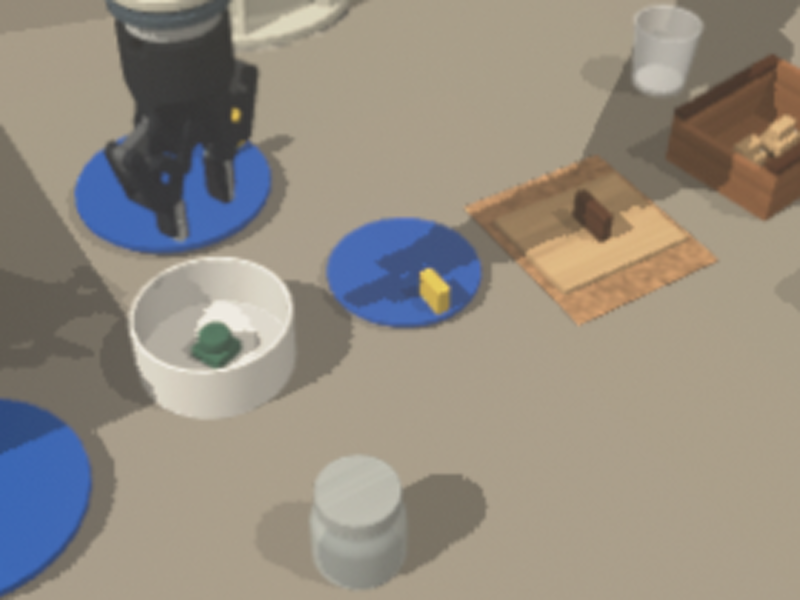

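The knob stands in the tub at crop (215,345). I'll fetch the lid back using the same grip pose.

{"method": "carry_out", "body": {
  "delta_pos": [
    [0.03,-0.036,0],
    [0.06,-0.072,0],
    [0.09,-0.108,0.01],
    [0.12,-0.144,0.03],
    [0.12,-0.144,0.049],
    [0.12,-0.144,0.049],
    [0.12,-0.144,0.049]
  ],
  "rot": [
    [0,0,7],
    [0,0,14],
    [0,0,20],
    [0,0,25.6],
    [0,0,25.6],
    [0,0,25.6],
    [0,0,25.6]
  ]
}}

```text
clock: 40.22
eef_pos: [562.0, -111.3, 125.4]
tcp_rot: [-3.142, 0.0, -0.029]
contact_force: [0.8, -0.2, 0.3]
opening: 0.526
grasp_force: 0.0
```

```bash
python3 -c "
from h import *
plan([564.5,-111.7,52.5,-1.6])
g=r.grab_frame('top'); cv2.imwrite('pics/o12.png',ortho('top',g,530,280,260,220,50,2.5))
"
```

```text
now [ 562.   -111.25  125.41] [-180.      0.03   -1.65] F [ 0.82 -0.17  0.35] op 44.89362252897758 g 0.0 t 40.225
[564.5, -111.7, 52.5, -1.6] -> [ 2.55  0.38 72.91] [-0.    0.03 -0.05]
```

View pics/o12.png

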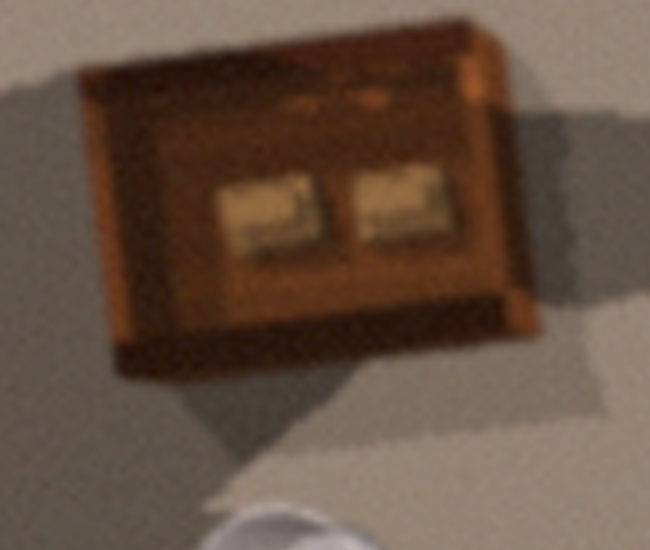

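Both stamps are in the box at crop (272,215) and (403,205), so the speck I saw was only light. I'll grip the lid.

{"method": "carry_out", "body": {
  "delta_pos": [
    [0.0025,0,0.02],
    [0.0025,0,0.04],
    [0.0025,0,0.056],
    [0.0025,0,0.067],
    [0.0025,0,0.072],
    [0.0025,0,0.0725],
    [0.0025,0,0.0725]
  ],
  "rot": [
    [0,0,0],
    [0,0,0],
    [0,0,0],
    [0,0,0],
    [0,0,0],
    [0,0,0],
    [0,0,0]
  ]
}}

```text
clock: 41.15
eef_pos: [565.0, -111.0, 53.2]
tcp_rot: [3.141, -0.001, -0.028]
contact_force: [-0.2, 0.8, 0.7]
opening: 0.527
grasp_force: 0.0
```

{"method": "carry_out", "body": {
  "delta_pos": [
    [0,0,0],
    [0,0,0],
    [0,0,0],
    [0,0,0],
    [0,0,0]
  ],
  "rot": [
    [0,0,0],
    [0,0,0],
    [0,0,0],
    [0,0,0],
    [0,0,0]
  ],
  "claw": 0.0,
  "grip_force": 70
}}

```text
clock: 41.78
eef_pos: [565.1, -111.0, 53.4]
tcp_rot: [3.141, -0.001, -0.028]
contact_force: [-0.3, 0.2, 6.1]
opening: 0.115
grasp_force: 69.2
```

```bash
python3 -c "
from h import *
z=r.sense()['eef_pos'][2]; d=99.7-51.7
plan([564.5,-111.7,150,-1.6],[563,-293.8,150,-1.6],[563,-293.8,z+48+5,-1.6])
"
```

```text
now [ 565.11 -110.98   53.41] [179.99  -0.06  -1.63] F [-0.31  0.22  6.09] op 9.85876017319391 g 69.21195387840271 t 41.775
[564.5, -111.7, 150, -1.6] -> [ -0.49   0.75 -96.59] [ 0.01 -0.06 -0.03]
[563, -293.8, 150, -1.6] -> [  3.59 182.07   0.  ] [0. 0. 0.]
[563, -293.8, np.float64(106.4126625741015), -1.6] -> [-0.   -0.   43.59] [0. 0. 0.]
```

{"method": "carry_out", "body": {
  "delta_pos": [
    [0,0,-0.015],
    [0,0,-0.04],
    [0,0,-0.07],
    [0,0,-0.09],
    [0,0,-0.097],
    [0,0,-0.097]
  ],
  "rot": [
    [0,0,0],
    [0,0,0],
    [0,0,0],
    [0,0,0],
    [0,0,0],
    [0,0,0]
  ]
}}

```text
clock: 42.52
eef_pos: [564.7, -110.9, 150.2]
tcp_rot: [3.141, -0.001, -0.028]
contact_force: [-0.5, -1.0, -1.8]
opening: 0.122
grasp_force: 68.4
```

{"method": "carry_out", "body": {
  "delta_pos": [
    [0,0.015,0],
    [0.001,0.045,0],
    [0.002,0.08,0],
    [0.003,0.115,0],
    [0.0035,0.15,0],
    [0.0035,0.175,0],
    [0.0035,0.183,0],
    [0.0035,0.183,0]
  ],
  "rot": [
    [0,0,0],
    [0,0,0],
    [0,0,0],
    [0,0,0],
    [0,0,0],
    [0,0,0],
    [0,0,0],
    [0,0,0]
  ]
}}

```text
clock: 43.52
eef_pos: [562.7, -293.9, 149.4]
tcp_rot: [-3.141, 0.001, -0.029]
contact_force: [-0.2, -0.1, -1.4]
opening: 0.111
grasp_force: 68.5
```

```bash
python3 -c "
from h import *
plan([563.6,-293.8,110,-1.6],[563.6,-293.8,102,-1.6])
f=r.grab_frame('scene')
cv2.imwrite('pics/s13.png',cv2.resize(f[130:290,140:300],(600,600),interpolation=2))
"
```

```text
now [ 562.67 -293.93  149.36] [-179.97    0.04   -1.67] F [-0.25 -0.06 -1.38] op 9.4513181582099 g 68.50038528442383 t 43.525
[563.6, -293.8, 110, -1.6] -> [ 0.95 -0.13 39.36] [-0.03  0.04 -0.07]
[563.6, -293.8, 102, -1.6] -> [-0. -0.  8.] [0. 0. 0.]
```

View pics/s13.png

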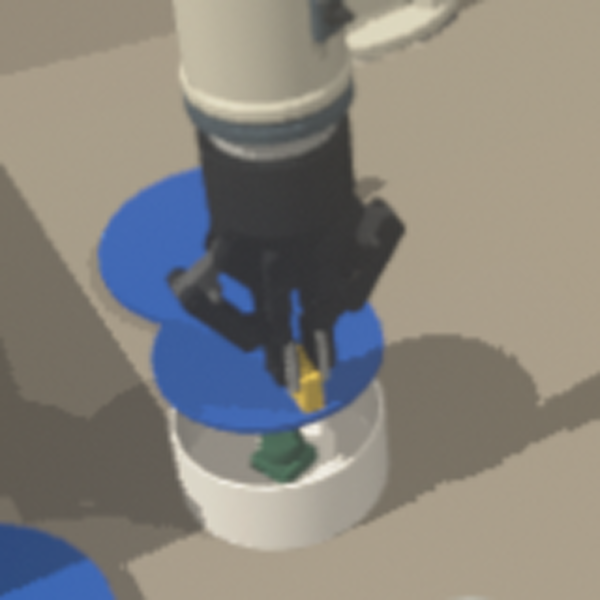

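The lid is held level over the tub. Lowering.

{"method": "carry_out", "body": {
  "delta_pos": [
    [0.001,0,0.008],
    [0.001,0,0.018],
    [0.001,0,0.028],
    [0.001,0,0.035],
    [0.001,0,0.04],
    [0.001,0,0.043],
    [0.001,0,0.045],
    [0.001,0,0.045]
  ],
  "rot": [
    [0,0,0],
    [0,0,0],
    [0,0,0],
    [0,0,0],
    [0,0,0],
    [0,0,0],
    [0,0,0],
    [0,0,0]
  ]
}}

```text
clock: 44.58
eef_pos: [564.0, -294.0, 104.8]
tcp_rot: [3.142, -0.0, -0.028]
contact_force: [-0.1, 0.0, -1.1]
opening: 0.113
grasp_force: 68.5
```

{"method": "carry_out", "body": {
  "delta_pos": [
    [0,0,0.001],
    [0,0,0.002],
    [0,0,0.003],
    [0,0,0.003]
  ],
  "rot": [
    [0,0,0],
    [0,0,0],
    [0,0,0],
    [0,0,0]
  ]
}}

```text
clock: 45.08
eef_pos: [563.9, -294.0, 101.7]
tcp_rot: [-3.142, 0.0, -0.028]
contact_force: [0.3, -0.5, -1.4]
opening: 0.113
grasp_force: 68.5
```

{"method": "carry_out", "body": {
  "delta_pos": [
    [0,0,0.0005],
    [0,0,0.001],
    [0,0,0.0012],
    [0,0,0.0012]
  ],
  "rot": [
    [0,0,0],
    [0,0,0],
    [0,0,0],
    [0,0,0]
  ]
}}

```text
clock: 45.58
eef_pos: [564.0, -294.0, 101.4]
tcp_rot: [3.141, -0.0, -0.028]
contact_force: [-2.6, 1.8, 7.2]
opening: 0.11
grasp_force: 69.6
```

Contact at the expected height (101.4). Release, retreat and check.

{"method": "carry_out", "body": {
  "delta_pos": [
    [0,0,0],
    [0,0,0],
    [0,0,0],
    [0,0,0]
  ],
  "rot": [
    [0,0,0],
    [0,0,0],
    [0,0,0],
    [0,0,0]
  ],
  "claw": 0.045
}}

```text
clock: 46.08
eef_pos: [564.0, -294.0, 100.5]
tcp_rot: [-3.142, 0.0, -0.028]
contact_force: [-0.0, 0.0, -0.4]
opening: 0.526
grasp_force: 0.0
```

{"method": "carry_out", "body": {
  "delta_pos": [
    [0,0,-0.02],
    [0,0,-0.05],
    [0,0,-0.09],
    [0,0,-0.13],
    [0,0,-0.15],
    [-0.04,-0.05,-0.15],
    [-0.08,-0.1,-0.15],
    [-0.08,-0.1,-0.15]
  ],
  "rot": [
    [0,0,0],
    [0,0,0],
    [0,0,0],
    [0,0,0],
    [0,0,0],
    [0,0,0],
    [0,0,0],
    [0,0,0]
  ]
}}

```text
clock: 47.08
eef_pos: [484.2, -189.1, 251.7]
tcp_rot: [-3.141, 0.001, -0.027]
contact_force: [0.5, 0.8, 1.0]
opening: 0.525
grasp_force: 0.0
```

```bash
python3 -c "
from h import *
plan()
f=r.grab_frame('scene')
cv2.imwrite('pics/s14.png',cv2.resize(f[125:305,150:450],(800,480),interpolation=2))
"
```

```text
now [ 484.16 -189.12  251.72] [-179.96    0.05   -1.53] F [0.48 0.79 1.01] op 44.79255957622158 g 0.0 t 47.075
```

View pics/s14.png

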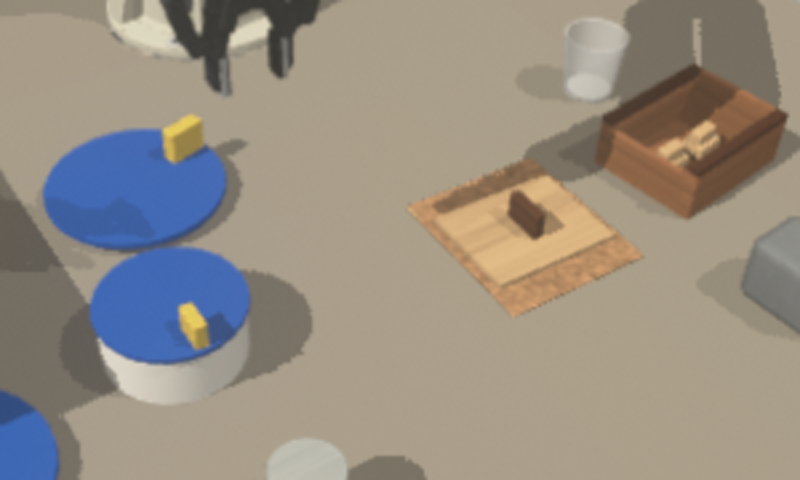

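The lid sits flat on the tub at crop (170,305). Both stamps are in the open box, and the sliding lid is flat on the mat. Handing in.

```bash
python3 -c "
from rig import r
print(r.sign_off())"
```

```text
the job is handed in; nothing more can be done
None
```

The job is handed in at about 47 s: both stamps are in the open box, its lid is flat mid-mat with the grip up, and the one knob is in the tub, whose lid was tipped, lifted off and reseated flat; two slips were that I viewed 17 pictures against the limit of 14, and that setting the second stamp down read 43 N at the wrist (limit 120 N), through the held stamp rather than the gripper's body.

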